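# Shut and pin the specimen transport box

### The job

Get the specimen transport box ready to leave the lab: first shut its lid fully, then take the locking pin (the one with the straight cylindrical grip) from its stand and lower it through both steel eyes at the front of the box, holding it until its tip is well through both, so that its flange sits on the lid's eye. Let go and leave it there; leave the ball-headed plug in the stand, and do not disturb the bottle and the tube rack.

Things in the scene. Friction and masses are not known exactly. Their poses are not given: they have to be found in the camera images.
- box: Fixed grey plastic transport box, 140 mm along its x, 190 mm along its y, 90 mm high without lid; origin under its centre on the bench, z up. Its front (-x) carries a fixed horizontal steel plate 46 x 44 mm, 8 mm thick, with a vertical round hole of 13 mm (rim chamfered by 2 mm), standing out 46 mm from the front wall with its top face level with the rim, 90 mm above the bench. The lid is hinged along the far (+x) rim.
- lug_eye (a point): Centre of the hole in the box's fixed plate, at its top face: 93 mm in front (-x) of the box's centre, 90 mm above the bench. Axes as the box.
- lid (a joint): Angle of the lid, rad: 0 is fully shut, grows as the lid rises, up to 1.5. The lid is a grey slab 140 x 190 mm, 8 mm thick, 0.3 kg, with a stiff hinge that stays where it is left; about 3 N near its front edge swings it. At its front edge a steel plate 46 x 44 mm, 8 mm thick, with the same 13 mm hole continues it; shut, this lies 1 mm above the box's plate, the two holes in line, and its top is 99 mm above the bench (9 mm above point lug_eye).
- hinge (a point): Middle of the lid's hinge axis, 70 mm behind (+x) the box's centre, 91 mm above the bench; the axis runs along the box's y. The lid's underside passes through the axis, its outer face is 8 mm farther out. Does not move with the lid.
- lid_eye (a point): Centre of the hole in the lid's plate, at its outer (upper) face, 163 mm from the hinge axis. Moves with the lid.
- pin: Loose steel locking pin, 0.08 to 0.15 kg, round about its z axis: from the origin a shank 10 mm thick and 45 mm long runs down (-z), its last 7 mm tapering to 5 mm; above the origin a flange 30 mm wide and 5 mm thick, then a straight cylindrical ribbed grip 20 mm wide from 5 to 45 mm above the origin. The origin is the centre of the flange's underside. It starts upright in one of the stand's two holes, flange resting on the stand; its top is then 100 mm above the bench.
- pin_tip (a point): Lower end of the pin's shank, on its axis, 45 mm below the pin's origin.
- stand: Fixed aluminium block 60 mm along its x, 140 mm along its y, 55 mm high, origin under its centre; two vertical holes, 18 mm wide, at 35 mm to either side of the centre along its y.
- plug: Loose steel plug with a ball knob 32 mm wide on a neck, flange 30 mm wide and a thick 16 mm shank (too thick for the eyes), in the other hole of the stand; origin at the centre of the flange's underside, ball top 45 mm above it. Leave it in place.
- bottle: Loose white plastic bottle with a blue cap, 68 mm wide, 150 mm high, origin under its centre. Leave alone.
- rack: Loose blue tube rack 70 x 160 mm with capped tubes, 75 mm high, origin under its centre. Leave alone.
Not all that is in view belongs to the job. Leave any orange look-alike of the pin alone. What is shaped like the plug but red is not meant.

How it is judged:
By the outcome, as a careful person would: the job done as asked, in the order asked, and still so for the second after the job is handed in, with the robot touching nothing.
It also fails if it takes over 64 s, if anything falls off the work surface, if the arm or the gripper's body presses on something with over 40 N, if the wrist force passes 120 N, or if a joint passes its speed limit or range.

### The arm

A 6-joint arm with a two-finger parallel gripper is mounted at the origin on the work surface. World frame = base frame: x ahead of the robot, y to its left, z up, the work surface at z = 0. Lengths are in mm, angles in rad, forces in N, time in s.
With the tool pointing down it reaches from about 300 to 775 mm from the base axis. Payload 14.6 kg.
Tool frame: the origin (TCP) lies on the front face of the gripper's body, between the roots of the fingers; the fingertips stand 97 mm ahead of it and the grasp point (between the pads) lies 78 mm ahead of it; z points along the fingers, y is the line along which they close (so a half turn about z gives the same grasp; the last joint's range is limited). The gripper opens to 94 mm and grips with 3 to 60 N. Pads are 16 mm wide; open, the fingers measure 119 mm over their backs; the gripper's body (75 mm by 177 mm) begins 78 mm behind the grasp point.
Start: joints at [1.063, 0.3, 1.521, -0, 1.321, -0.067], TCP at [234.661, 497.418, 302.646] pointing down, gripper open.
Joint ranges: [-3.03, 3.03], [-0.79, 2.21], [0.23, 2.52], [-1.04, 4.18], [0, 3.07], [-2.55, 2.55]. Speed limits (rad/s): [2.22, 2.22, 2.57, 3.14, 3.14, 3.14].

### API

Orientations are given as [roll, pitch, yaw] about the fixed x, y, z axes, in that order (R = Rz(yaw) Ry(pitch) Rx(roll)).
In Python, from cell import * gives the robot as it stands.
- The arm moves only by the tool carry_out, never from a script. Its arguments are lists of equal length, an entry for each row: "slide": the shift along the world's x, y, z scaled (see below), a list of three; "dr": the turn, a rotation vector about the world's x, y, z scaled (see below), a list of three; "gripper": the opening in per cent of the stroke, from 0 (shut) to 100 (fully open). A call has 1 to 10 rows; each row is the pose to reach, as a shift and turn from the pose commanded when the call began, turning the shorter way round; what a row does not reach only later rows make up. The controller multiplies each number of a shift by 0.25 m and each number of a turn by 360 degrees. A row lasts 1/12 s, in which the tool goes at most 41.7 mm and 7.16 degrees, less where a joint would pass 70% of its speed; a pose out of reach is approached as far as the arm can. A call with a number of a shift or a turn outside -1 to 1 is refused whole. A call with a gripper value outside its range is refused whole. The fingers move at their own pace and stop on an object; "newtons" is the grip in N (left out, the last holds). Time passes only in rows, so rows that repeat a pose let the fingers close. It gives the time, the measured TCP pose, the force, the opening and the grip force at its end, in the units of the state.
- read_state(): the state, without advancing time (a new reading comes with each control period).
- camera(name): name is "side" or "top" or "wrist"; returns the picture (400x640x3 uint8, red, green, blue); there is no depth.
- camera_model(name): a dict with "vfov" (degrees; the focal length in pixels is half the picture's height over the tangent of half this angle, whatever the lens; pixels are square), "cx", "cy" (the principal point, pixels), "R" (3x3) and "t" (3): a world point X has camera coordinates R X + t. Camera axes: x right, y down, z forward; pixel columns grow to the right and rows downward; lengths in mm; the calibration is good to about 2 mm. A picture is of the moment at which its call begins: read the wrist's pose just before it. camera_model takes no time and is no camera call; for the wrist camera it gives the pose at the moment of the call.
- sign_off(): hands the job in; it is judged then, once.
The state is a dict: "clock": time; "joints": joint angles; "qd": joint speeds; "effort": joint torques, N m; "eef_pos": TCP position; "eef_rot": TCP orientation; "wrist_force": force on the tool from outside, world axes, zero at the start; "moment": the same for the moment, N m; "finger_gap": finger opening in mm; "finger_force": force on a finger pad.
Only numpy, scipy, OpenCV 4.12 (cv2) and the standard library are available. Lean on these libraries where they do the work, as an engineer would, in place of code of your own. Each camera call takes 0.05 s, during which the arm holds its last target. There are 200 camera calls.

## Working session

There is one attempt and no reset: what is moved stays moved. The work goes in short steps, Python scripts to look and compute and a tool call to move; the robot and the scene stay as the last step left them, time stands still between calls to the robot, and variables do not carry over. Pictures are saved under pics/ and viewed, at most 10 in all, crops included, and the job is handed in when it is done.

Besides the shell and the picture viewer there is one more tool, called as a command line: name --argument value ..., lists and objects as JSON in quotes. carry_out: Moves the arm, as the interface text tells. Its arguments: {"type":"object","properties":{"slide":{"type":"array","items":{"type":"array","items":{"type":"number","minimum":-1,"maximum":1}}},"dr":{"type":"array","items":{"type":"array","items":{"type":"number","minimum":-1,"maximum":1}}},"gripper":{"type":"array","items":{"type":"number"}},"newtons":{"type":"number"}},"required":["slide","dr","gripper"]}

```bash
mkdir -p pics; ls; python3 - <<'E'
from cell import *
import cv2,numpy as np
for n in("top","side","wrist"):
    im=camera(n); cv2.imwrite(f"pics/{n}0.png",im[:,:,::-1]); m=camera_model(n); print(n,m)
print(read_state())
E
```

```text
pics
top {'vfov': 43.98562836351175, 'cx': 331.23030335181215, 'cy': 194.21191534605015, 'R': array([[ 0.06229003, -0.99805253,  0.00333031],
       [-0.97621852, -0.06162088, -0.20784674],
       [ 0.20764719,  0.00969567, -0.97815573]]), 't': array([ -54.39924739,  558.30615354, 1310.47410881])}
side {'vfov': 54.68088621818242, 'cx': 321.170560111015, 'cy': 198.2848788383254, 'R': array([[-0.99089054, -0.13450296, -0.00669968],
       [-0.08149627,  0.63850698, -0.76528896],
       [ 0.10721143, -0.75777159, -0.64365202]]), 't': array([ 554.02988459,  136.21933288, 1068.97363663])}
wrist {'vfov': 69.30257172843447, 'cx': 318.0196613535828, 'cy': 200.5974765173789, 'R': array([[ 0.42631291,  0.90457402, -0.00177068],
       [ 0.87952361, -0.41404793,  0.23452618],
       [ 0.21141315, -0.1015389 , -0.97210819]]), 't': array([-549.50927245,  -24.82485245,  390.40808349])}
{'clock': 0.15, 'joints': array([ 1.06337711e+00,  3.00325985e-01,  1.52141127e+00, -8.95911155e-06,
        1.32070749e+00, -6.66125267e-02]), 'qd': array([ 0.00084539,  0.00017831, -0.00143489, -0.00032573, -0.00210548,
        0.00010353]), 'effort': array([ 4.34790518e-04, -5.31967235e+01, -3.52822673e+01,  7.08370004e-02,
        2.36440549e-02, -3.29097270e-05]), 'eef_pos': array([234.62526399, 497.32404977, 302.23773694]), 'eef_rot': array([-3.14074188e+00, -4.80585034e-05,  2.70078817e+00]), 'wrist_force': array([-0.22465437,  0.24975154, -0.72439091]), 'moment': array([-0.01858689,  0.01678083,  0.04045699]), 'finger_force': 0.0, 'finger_gap': 93.97888856729779}
```

View pics/top0.png

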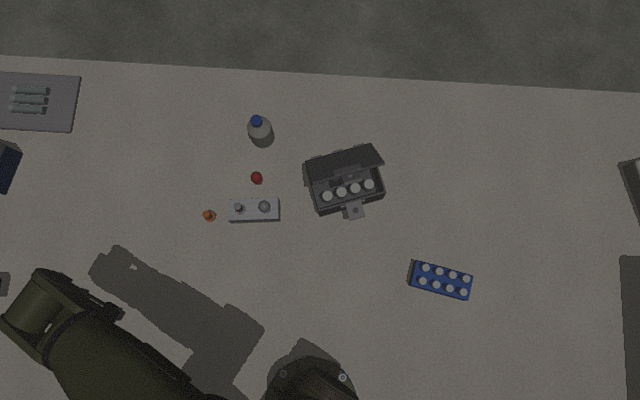

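View pics/side0.png

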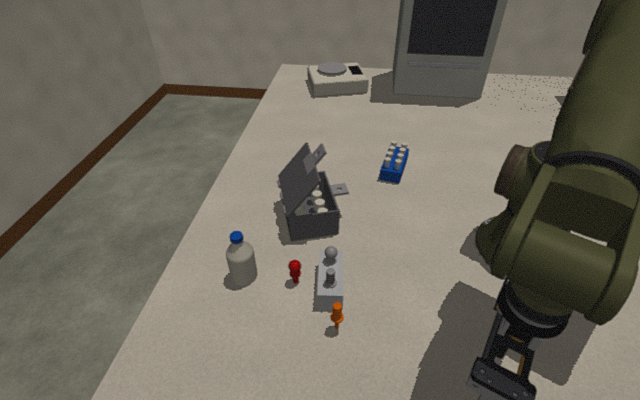

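The top view shows the open box at about (345,185) with its front plate at (354,210). The stand is at (254,209), with the pin at (238,208) and the ball plug at (264,207). The orange and red decoys are at (208,215) and (256,177). The side view agrees, with the ball at (331,255) and the pin grip at (330,277).

```bash
cat > h.py <<'E'
import numpy as np,cv2
from cell import *
def ray(m,u,v):
    f=200/np.tan(np.radians(m["vfov"]/2)); R=np.array(m["R"]); t=np.array(m["t"])
    d=R.T@np.array([(u-m["cx"])/f,(v-m["cy"])/f,1]); return -R.T@t,d/np.linalg.norm(d)
def onz(m,u,v,z):
    c,d=ray(m,u,v); return c+d*(z-c[2])/d[2]
def proj(m,X):
    f=200/np.tan(np.radians(m["vfov"]/2)); p=np.array(m["R"])@np.array(X)+np.array(m["t"]); return np.array([m["cx"],m["cy"]])+f*p[:2]/p[2]
def tri(rs):
    A=sum(np.eye(3)-np.outer(d,d) for c,d in rs); b=sum((np.eye(3)-np.outer(d,d))@c for c,d in rs); return np.linalg.solve(A,b)
E
python3 - <<'E'
from h import *
a=cv2.imread("pics/top0.png")[130:240,200:400]; b=cv2.imread("pics/side0.png")[130:320,260:360]
a=cv2.resize(a,(800,440),interpolation=cv2.INTER_CUBIC); b=cv2.resize(b,None,fx=3.15,fy=3.15,interpolation=cv2.INTER_CUBIC)
g=lambda i:(255*(i/255.)**.6).astype(np.uint8)
cv2.imwrite("pics/topc.png",g(a)); cv2.imwrite("pics/sidec.png",g(b))
E
```

```text
(no output)
```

View pics/topc.png

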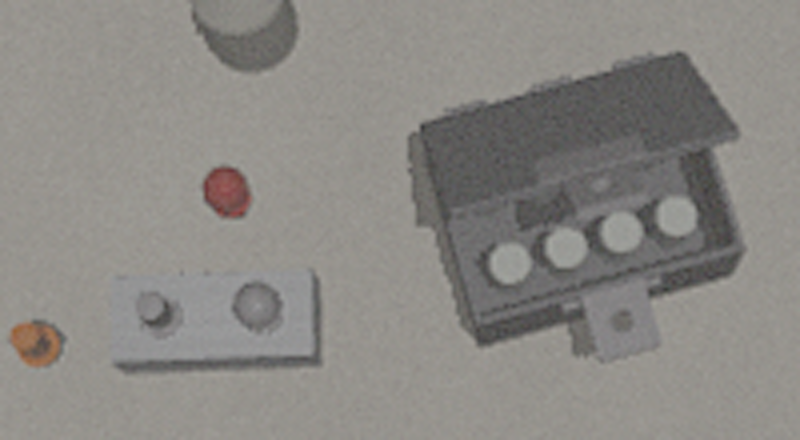

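View pics/sidec.png

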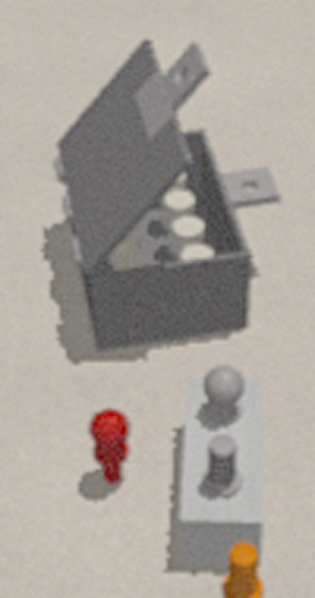

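The crops sharpen these positions. In the top view the box eye is at (355.5,210), the lid eye at (350,176) and the pin top at (237.5,206). In the side view they are at (340,188), (318.4,153.5) and (330.5,270) respectively.

```bash
python3 - <<'E'
from h import *
np.set_printoptions(precision=1,suppress=True)
T=camera_model("top");S=camera_model("side")
t=lambda u,v:(200+u/4,130+v/4)
s=lambda u,v:(260+u/3.15,130+v/3.15)
for n,a,b,z in [("lug",(622,320),(252,184),90),("lid",(600,185),(184,74),None),("pin",(150,303),(222,442),100),("ball",(258,305),(224,387),84)]:
    p=tri([ray(T,*t(*a)),ray(S,*s(*b))]); print(n,p)
    if z: print(onz(T,*t(*a),z),onz(S,*s(*b),z))
A=onz(T,*t(475,320),90);B=onz(T,*t(742,247),90);print("rim",A,B,np.linalg.norm(A-B),np.degrees(np.arctan2(*(A-B)[1::-1])))
A=onz(T,*t(425,125),99);print(A)
print([onz(T,*t(*c),55) for c in((112,276),(312,270),(318,355),(115,360))])
E
```

```text
lug [514.9 -87.4  88.2]
[514.9 -87.3  90. ] [514.5 -85.   90. ]
lid [573.9 -64.  220.5]
pin [505.5 227.9  98.3]
[504.8 227.6 100. ] [505.8 229.2 100. ]
ball [511.9 158.6  80.1]
[510.8 158.   84. ] [512.  161.9  84. ]
rim [508.7  11.1  90. ] [ 570.  -165.7   90. ] 187.10723406554416 109.14207804934004
[639.3  53.8  99. ]
[array([529.9, 264.8,  55. ]), array([542.8, 127.2,  55. ]), array([483.8, 118. ,  55. ]), array([471.6, 256.5,  55. ])]
```

Fits agree with what is given: hinge radius about 163 mm, lid at about 0.87 rad, box yaw about 19.5°. First I'll push the lid shut with the fingers closed.

carry_out --slide '[[0.72, -1, 0.23], [0.72, -1, 0.23], [0.72, -1, 0.23], [0.72, -1, 0.23], [0.72, -1, 0.23], [0.72, -1, 0.23], [0.72, -1, 0.23], [0.72, -1, 0.23], [0.72, -1, 0.23], [0.72, -1, 0.23]]' --dr '[[0, 0, -0.1667], [0, 0, -0.1667], [0, 0, -0.1667], [0, 0, -0.1667], [0, 0, -0.1667], [0, 0, -0.1667], [0, 0, -0.1667], [0, 0, -0.1667], [0, 0, -0.1667], [0, 0, -0.1667]]' --gripper '[0, 0, 0, 0, 0, 0, 0, 0, 0, 0]' --newtons 20

```text
clock: 0.98
eef_pos: [415.3, 246.4, 360.2]
eef_rot: [3.142, -0.0, 1.649]
wrist_force: [-0.3, -0.2, -0.9]
finger_gap: 30.6
finger_force: 0.0
```

carry_out --slide '[[0.72, -1, 0], [0.72, -1, 0], [0.72, -1, 0], [0.72, -1, 0], [0.72, -1, 0], [0.72, -1, 0], [0.72, -1, 0], [0.72, -1, 0], [0.72, -1, 0], [0.72, -1, 0]]' --dr '[[0, 0, 0], [0, 0, 0], [0, 0, 0], [0, 0, 0], [0, 0, 0], [0, 0, 0], [0, 0, 0], [0, 0, 0], [0, 0, 0], [0, 0, 0]]' --gripper '[0, 0, 0, 0, 0, 0, 0, 0, 0, 0]'

```text
clock: 1.82
eef_pos: [594.7, -2.4, 359.3]
eef_rot: [-3.14, -0.0, 1.655]
wrist_force: [-0.3, -0.1, 0.4]
finger_gap: 0.4
finger_force: 0.0
```

carry_out --slide '[[0, -0.11, 0], [0, -0.23, 0], [0, -0.23, 0], [0, -0.23, -0.05], [0, -0.23, -0.1], [0, -0.23, -0.13], [0, -0.23, -0.13]]' --dr '[[0, 0, 0], [0, 0, 0], [0, 0, 0], [0, 0, 0], [0, 0, 0], [0, 0, 0], [0, 0, 0]]' --gripper '[0, 0, 0, 0, 0, 0, 0]'

```text
clock: 2.4
eef_pos: [594.1, -58.5, 326.2]
eef_rot: [-3.139, -0.001, 1.656]
wrist_force: [0.4, 0.0, -0.6]
finger_gap: 0.2
finger_force: 0.0
```

carry_out --slide '[[0, 0, -0.07], [0, 0, -0.136], [-0.03, -0.01, -0.163], [-0.06, -0.021, -0.19], [-0.09, -0.032, -0.233], [-0.12, -0.043, -0.276], [-0.145, -0.051, -0.322], [-0.166, -0.059, -0.368], [-0.176, -0.062, -0.406], [-0.185, -0.065, -0.444]]' --dr '[[0, 0, 0], [0, 0, 0], [0, 0, 0], [0, 0, 0], [0, 0, 0], [0, 0, 0], [0, 0, 0], [0, 0, 0], [0, 0, 0], [0, 0, 0]]' --gripper '[0, 0, 0, 0, 0, 0, 0, 0, 0, 0]'

```text
clock: 3.23
eef_pos: [548.4, -75.8, 216.8]
eef_rot: [3.141, 0.0, 1.654]
wrist_force: [-0.5, 0.1, 2.8]
finger_gap: 0.2
finger_force: 0.8
```

carry_out --slide '[[-0.005, -0.002, -0.02], [-0.011, -0.005, -0.04], [-0.011, -0.005, -0.06], [-0.011, -0.005, -0.072], [-0.011, -0.005, -0.076]]' --dr '[[0, 0, 0], [0, 0, 0], [0, 0, 0], [0, 0, 0], [0, 0, 0]]' --gripper '[0, 0, 0, 0, 0]'

```text
clock: 3.65
eef_pos: [545.7, -77.6, 197.2]
eef_rot: [-3.141, -0.0, 1.653]
wrist_force: [-1.0, -0.7, 1.0]
finger_gap: 0.6
finger_force: 0.7
```

carry_out --slide '[[0, 0, -0.004], [0, 0, -0.008], [0, 0, -0.012], [0, 0, -0.012]]' --dr '[[0, 0, 0], [0, 0, 0], [0, 0, 0], [0, 0, 0]]' --gripper '[0, 0, 0, 0]'

```text
clock: 3.98
eef_pos: [545.8, -77.6, 196.3]
eef_rot: [3.141, 0.0, 1.654]
wrist_force: [-9.5, 0.0, 17.1]
finger_gap: 0.4
finger_force: 8.5
```

The lid stopped at tip height 99.3 mm with 17 N, so it is shut. I'll lift and look at the eyes.

carry_out --slide '[[0, 0, 0.16], [0, 0, 0.32], [-0.12, -0.04, 0.5], [-0.12, -0.04, 0.5], [-0.12, -0.04, 0.5], [-0.12, -0.04, 0.5], [-0.12, -0.04, 0.5]]' --dr '[[0, 0, 0], [0, 0, 0], [0, 0, 0], [0, 0, 0], [0, 0, 0], [0, 0, 0], [0, 0, 0]]' --gripper '[50, 50, 50, 50, 50, 50, 50]'

```text
clock: 4.57
eef_pos: [515.8, -87.4, 317.9]
eef_rot: [-3.139, -0.001, 1.653]
wrist_force: [-0.1, -0.5, -0.4]
finger_gap: 43.8
finger_force: 0.0
```

```bash
python3 - <<'E'
from h import *
np.set_printoptions(precision=1,suppress=True)
m=camera_model("wrist"); s=read_state(); im=camera("wrist")
np.save("pics/m1.npy",np.hstack([m["R"],np.array(m["t"])[:,None]]))
cv2.imwrite("pics/w1.png",(255*(im[:,:,::-1]/255.)**.6).astype(np.uint8))
print(s["eef_pos"],ray(m,320,200),proj(m,[515,-87,99]),s["wrist_force"])
E
```

```text
[515.8 -87.4 317.9] (array([510.5, -19.8, 400.1]), array([ 0. , -0.2, -1. ])) [317.8 195.7] [-0.1 -0.5 -0.4]
```

View pics/w1.png

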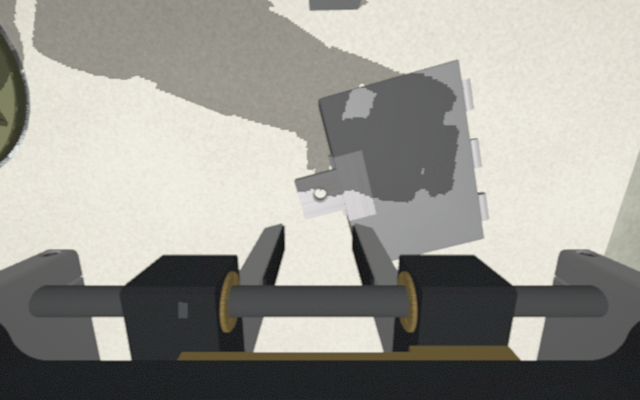

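The lid lies shut, with the fixed and lid plates overlapping. The bench shows through both eyes as a bright spot at (320,195), close to the predicted (317.8,195.7).

```bash
python3 - <<'E'
from h import *
np.set_printoptions(precision=1,suppress=True)
m=camera_model("wrist"); im=camera("wrist"); g=cv2.cvtColor(im,cv2.COLOR_RGB2GRAY)
c=g[184:206,306:336]; print(c)
n,l,st,ce=cv2.connectedComponentsWithStats((c>170).astype(np.uint8))
for s,q in zip(st[1:],ce[1:]):
    print(s,q,onz(m,q[0]+306,q[1]+184,90.5))
cv2.imwrite("pics/w1c.png",cv2.resize(cv2.cvtColor(im,cv2.COLOR_RGB2BGR)[140:260,270:400],None,fx=5,fy=5,interpolation=cv2.INTER_CUBIC))
E
```

```text
[[ 81  81  81  81  82  81  81  81  82  82  81  81  81  81  80  81  80  81
   80  79  80  79  79  79  78  78  80  80  80  81]
 [ 82  80  82  81  81  81  81  82  80  81  81  80  81  80  80  79  79  79
   79  79  78  80  79  80  81  80  82  82  81  82]
 [ 81  81  81  80  80  80  81  82  81  79  80  80  79  78  77  78  78  79
   80  79  80  81  82  81  81  81  81  82  82  81]
 [ 81  80  81  80  80  79  78  78  79  78  76  74  72  70  71  71  74  78
   78  81  81  82  82  81  80  81  81  81  81  80]
 [ 80  80  78  82  95 105  96  80  76  76  80  88  97 101  92  75  68  68
   72  78  80  81  81  80  80  79  80  79  80  79]
 [ 79  77  76  91 138 168 151 116  94  89 115 152 172 172 149 124 121 107
   85  72  75  79  80  80  78  80  81  80  81  81]
 [ 95 108 112 124 164 194 191 171 142 134 172 204 210 192 170 181 198 186
  144  93  71  76  79  80  80  80  79  81  80  81]
 [140 176 184 186 194 202 198 177 152 171 206 224 224 214 209 216 222 215
  191 142  89  74  77  80  82  82  82  82  82  83]
 [165 197 203 201 203 201 189 161 154 192 219 226 224 221 222 225 225 221
  211 176 118  77  76  81 
[... 1053 characters left out ...]
3 191 182 163 144 132 122 117 116 120 127 139
  158 178 192 197 196 196 194 193 194 192 191 190]
 [196 195 193 193 193 194 194 196 197 193 183 167 152 145 143 147 156 167
  179 192 195 195 195 194 193 192 191 192 192 192]
 [194 193 194 195 198 198 199 201 203 202 199 194 187 182 181 184 187 190
  192 195 195 193 194 193 193 192 192 191 192 191]
 [198 199 200 201 203 203 202 202 201 201 200 199 198 196 195 195 195 194
  194 194 194 193 194 193 193 192 191 190 189 187]
 [203 203 203 202 202 200 201 200 199 198 198 198 196 196 195 195 195 195
  194 195 195 193 192 191 190 189 188 187 187 186]]
[ 9  5 11  9 70] [13.8  9. ] [517.  -85.6  90.5]
[  0   6  30  16 240] [12.7 16.2] [516.5 -93.8  90.5]
```

View pics/w1c.png

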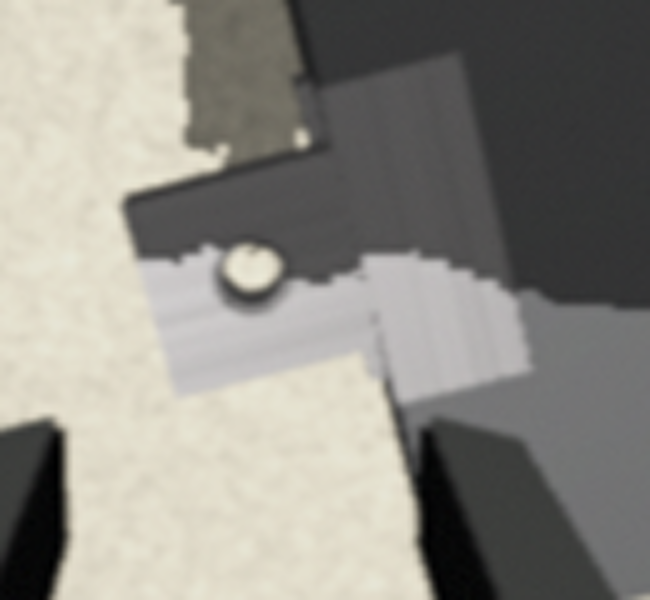

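Through the eyes the hole lies near (516.5,-87), good to about 2 mm. Next I'll hover over the pin in the same relative pose, so camera bias cancels.

carry_out --slide '[[-0.04, 1, 0], [-0.04, 1, 0], [-0.04, 1, 0], [-0.04, 1, 0], [-0.04, 1, 0], [-0.04, 1, 0], [-0.04, 1, 0]]' --dr '[[0, 0, 0], [0, 0, 0], [0, 0, 0], [0, 0, 0], [0, 0, 0], [0, 0, 0], [0, 0, 0]]' --gripper '[65, 65, 65, 65, 65, 65, 65]'

```text
clock: 5.25
eef_pos: [504.8, 168.3, 318.2]
eef_rot: [-3.14, -0.001, 1.659]
wrist_force: [0.4, -0.6, 0.6]
finger_gap: 61.1
finger_force: 0.0
```

carry_out --slide '[[0, 0.13, 0], [0, 0.262, 0], [0, 0.262, 0], [0, 0.262, 0], [0, 0.262, 0]]' --dr '[[0, 0, 0], [0, 0, 0], [0, 0, 0], [0, 0, 0], [0, 0, 0]]' --gripper '[65, 65, 65, 65, 65]'

```text
clock: 5.67
eef_pos: [505.8, 227.6, 318.6]
eef_rot: [-3.14, 0.001, 1.654]
wrist_force: [-0.6, 0.7, 0.3]
finger_gap: 61.1
finger_force: 0.0
```

```bash
python3 - <<'E'
from h import *
np.set_printoptions(precision=1,suppress=True)
m=camera_model("wrist"); s=read_state(); im=camera("wrist")
print(s["eef_pos"],proj(m,[505.5,228,100]),[proj(m,[505.5,228,z]) for z in (60,55)])
cv2.imwrite("pics/w2c.png",cv2.resize(cv2.cvtColor(im,cv2.COLOR_RGB2BGR)[120:260,240:400],None,fx=4,fy=4,interpolation=cv2.INTER_CUBIC))
E
```

```text
[505.8 227.6 318.6] [318.1 195.5] [array([318.2, 188.2]), array([318.2, 187.4])]
```

View pics/w2c.png

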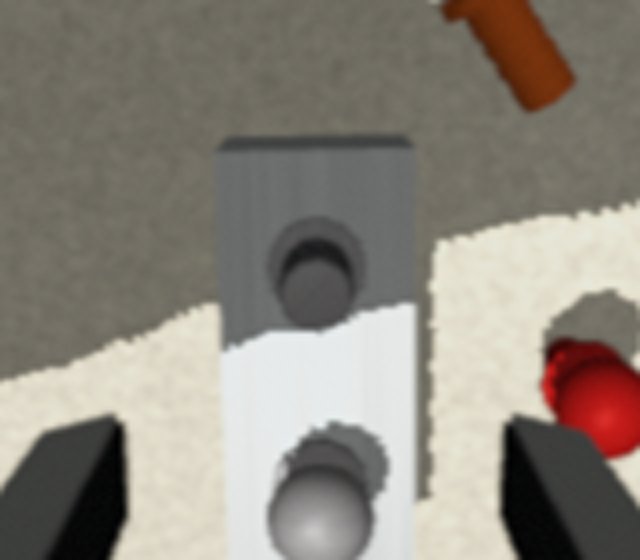

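The pin's top is at pixel (319,192), which puts the pin near (506,230.5). It is free of the ball plug at about (320,245) and the decoys.

carry_out --slide '[[0, 0.012, -0.15], [0, 0.012, -0.3], [0, 0.012, -0.42], [0, 0.012, -0.54], [0, 0.012, -0.6], [0, 0.012, -0.622], [0, 0.012, -0.622]]' --dr '[[0, 0, 0], [0, 0, 0], [0, 0, 0], [0, 0, 0], [0, 0, 0], [0, 0, 0], [0, 0, 0]]' --gripper '[65, 65, 65, 65, 65, 65, 65]'

```text
clock: 6.3
eef_pos: [505.6, 230.0, 163.2]
eef_rot: [-3.14, 0.001, 1.652]
wrist_force: [-0.1, -0.8, -0.2]
finger_gap: 61.4
finger_force: 0.0
```

carry_out --slide '[[0, 0, 0], [0, 0, 0], [0, 0, 0], [0, 0, 0], [0, 0, 0], [0, 0, 0], [0, 0, 0], [0, 0, 0], [0, 0, 0]]' --dr '[[0, 0, 0], [0, 0, 0], [0, 0, 0], [0, 0, 0], [0, 0, 0], [0, 0, 0], [0, 0, 0], [0, 0, 0], [0, 0, 0]]' --gripper '[10, 10, 10, 10, 10, 10, 10, 10, 10]' --newtons 25

```text
clock: 7.05
eef_pos: [505.7, 231.0, 164.3]
eef_rot: [3.141, -0.0, 1.653]
wrist_force: [0.1, -0.5, 2.3]
finger_gap: 19.7
finger_force: 25.0
```

carry_out --slide '[[0, 0, 0.06], [0, 0, 0.15], [0, 0, 0.3], [0, 0, 0.44], [0, 0, 0.44], [0.02, -0.15, 0.44], [0.04, -0.3, 0.44], [0.04, -0.45, 0.44], [0.04, -0.6, 0.44], [0.04, -0.75, 0.44]]' --dr '[[0, 0, 0], [0, 0, 0], [0, 0, 0], [0, 0, 0], [0, 0, 0], [0, 0, 0], [0, 0, 0], [0, 0, 0], [0, 0, 0], [0, 0, 0]]' --gripper '[10, 10, 10, 10, 10, 10, 10, 10, 10, 10]'

```text
clock: 7.88
eef_pos: [515.2, 41.8, 273.6]
eef_rot: [-3.141, -0.0, 1.654]
wrist_force: [0.3, 0.1, -1.1]
finger_gap: 19.4
finger_force: 25.0
```

carry_out --slide '[[0, -0.15, 0], [0, -0.3, 0], [0, -0.43, 0], [0, -0.5, 0], [0, -0.518, 0], [0, -0.518, 0], [0, -0.518, 0]]' --dr '[[0, 0, 0], [0, 0, 0], [0, 0, 0], [0, 0, 0], [0, 0, 0], [0, 0, 0], [0, 0, 0]]' --gripper '[10, 10, 10, 10, 10, 10, 10]'

```text
clock: 8.47
eef_pos: [515.6, -85.4, 273.7]
eef_rot: [-3.141, -0.0, 1.653]
wrist_force: [0.7, -0.0, -1.3]
finger_gap: 19.2
finger_force: 25.0
```

```bash
python3 - <<'E'
from h import *
np.set_printoptions(precision=1,suppress=True)
m=camera_model("wrist"); s=read_state(); im=camera("wrist"); p=s["eef_pos"]
T=camera_model("top");S=camera_model("side")
print(p,s["wrist_force"],"top/side tip,hole",proj(T,p-[0,0,153]),proj(T,[516,-86,99]),proj(S,p-[0,0,153]),proj(S,[516,-86,99]))
print(proj(m,p-[0,0,153]),proj(m,[516,-86,99]))
o=[]
for n,i,(u,v) in(("w",im,(320,200)),("t",camera("top"),(355,195)),("s",camera("side"),(335,180))):
    w=50 if n=="w" else 28
    o.append(cv2.resize(cv2.cvtColor(i,cv2.COLOR_RGB2BGR)[v-w:v+w,u-w:u+w],(266,266),interpolation=cv2.INTER_CUBIC))
cv2.imwrite("pics/c3.png",(255*(cv2.resize(np.hstack(o),(798,266))/255.)**.7).astype(np.uint8))
E
```

```text
[515.6 -85.4 273.7] [ 0.7 -0.  -1.3] top/side tip,hole [355.4 207.6] [355.2 209. ] [339.9 179.9] [339.6 185.7]
[318.  213.2] [318.4 207.2]
```

View pics/c3.png

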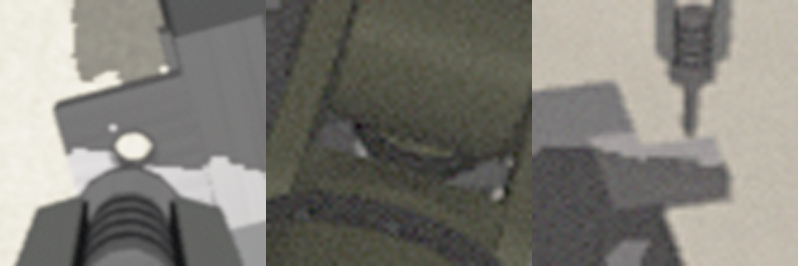

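In the wrist crop the pin is directly below the bright eye in the image, at u 319.4 against 320.0. In the side view the tip is at (339.8,180.4), within 1 px of prediction, so the pin is within about 1 mm of the eye axis. I'll lower it and watch the force.

carry_out --slide '[[0.002, 0, -0.03], [0.002, 0, -0.06], [0.002, 0, -0.085], [0.002, 0, -0.1], [0.002, 0, -0.115], [0.002, 0, -0.115]]' --dr '[[0, 0, 0], [0, 0, 0], [0, 0, 0], [0, 0, 0], [0, 0, 0], [0, 0, 0]]' --gripper '[10, 10, 10, 10, 10, 10]'

```text
clock: 9.12
eef_pos: [516.0, -86.0, 244.5]
eef_rot: [-3.141, -0.0, 1.653]
wrist_force: [1.6, 0.6, -1.5]
finger_gap: 19.4
finger_force: 25.0
```

carry_out --slide '[[0, 0, -0.015], [0, 0, -0.03], [0, 0, -0.04], [0, 0, -0.04]]' --dr '[[0, 0, 0], [0, 0, 0], [0, 0, 0], [0, 0, 0]]' --gripper '[10, 10, 10, 10]'

```text
clock: 9.45
eef_pos: [516.1, -86.1, 234.9]
eef_rot: [-3.141, -0.0, 1.653]
wrist_force: [0.6, 0.8, -0.8]
finger_gap: 19.8
finger_force: 25.0
```

carry_out --slide '[[0, 0, -0.02], [0, 0, -0.04], [0, 0, -0.06], [0, 0, -0.08], [0, 0, -0.095], [0, 0, -0.102], [0, 0, -0.102]]' --dr '[[0, 0, 0], [0, 0, 0], [0, 0, 0], [0, 0, 0], [0, 0, 0], [0, 0, 0], [0, 0, 0]]' --gripper '[10, 10, 10, 10, 10, 10, 10]'

```text
clock: 10.03
eef_pos: [516.1, -86.0, 209.4]
eef_rot: [-3.141, -0.0, 1.653]
wrist_force: [0.4, 1.7, -2.9]
finger_gap: 19.2
finger_force: 25.0
```

carry_out --slide '[[0, 0, -0.003], [0, 0, -0.006], [0, 0, -0.006]]' --dr '[[0, 0, 0], [0, 0, 0], [0, 0, 0]]' --gripper '[10, 10, 10]'

```text
clock: 10.28
eef_pos: [516.2, -86.1, 208.5]
eef_rot: [3.141, 0.0, 1.653]
wrist_force: [1.6, 1.4, -1.8]
finger_gap: 19.5
finger_force: 25.0
```

The pin is within 1 mm of its seat with both eyes passed. I'll release it and lift straight up, then back off.

carry_out --slide '[[0, 0, 0], [0, 0, 0], [0, 0, 0], [0, 0, 0], [0, 0, 0], [0, 0, 0], [0, 0, 0], [0, 0, 0]]' --dr '[[0, 0, 0], [0, 0, 0], [0, 0, 0], [0, 0, 0], [0, 0, 0], [0, 0, 0], [0, 0, 0], [0, 0, 0]]' --gripper '[30, 40, 50, 50, 50, 50, 50, 50]'

```text
clock: 10.95
eef_pos: [516.2, -86.1, 208.4]
eef_rot: [3.142, -0.0, 1.653]
wrist_force: [1.5, -0.3, -0.4]
finger_gap: 47.2
finger_force: 0.0
```

carry_out --slide '[[0, 0, 0.06], [0, 0, 0.15], [0, 0, 0.28], [0, 0, 0.4], [0, 0.15, 0.48], [0, 0.15, 0.48], [0, 0.15, 0.48]]' --dr '[[0, 0, 0], [0, 0, 0], [0, 0, 0], [0, 0, 0], [0, 0, 0], [0, 0, 0], [0, 0, 0]]' --gripper '[50, 50, 50, 50, 50, 50, 50]'

```text
clock: 11.53
eef_pos: [516.3, -47.6, 329.2]
eef_rot: [3.14, 0.001, 1.655]
wrist_force: [-0.1, -1.5, -0.1]
finger_gap: 46.9
finger_force: 0.0
```

```bash
python3 - <<'E'
from h import *
np.set_printoptions(precision=1,suppress=True)
S=camera_model("side"); print([proj(S,[516,-86,z]) for z in (144,99,54)],read_state()["eef_pos"])
o=[cv2.resize(cv2.cvtColor(i,cv2.COLOR_RGB2BGR)[v-a:v+a,u-a:u+a],(399,399),interpolation=cv2.INTER_CUBIC) for i,u,v,a in((camera("wrist"),320,200,100),(camera("side"),320,200,70))]
cv2.imwrite("pics/c4.png",(255*(np.hstack(o)/255.)**.7).astype(np.uint8))
E
```

```text
[array([340. , 173.3]), array([339.6, 185.7]), array([339.2, 197.6])] [516.3 -47.6 329.2]
```

View pics/c4.png

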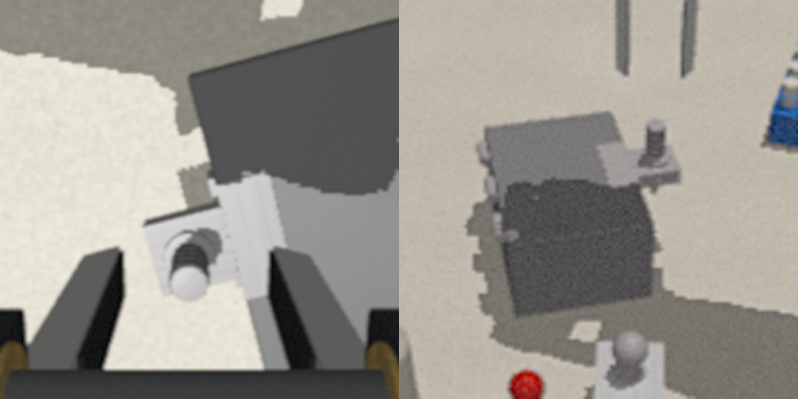

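The lid is shut and the pin stands upright in the eyes. Its top in the side view is at (339.8,173.9), against (340,173.3) expected when seated. The plug is still in its stand and the gripper is clear.

```bash
python3 -c "
from cell import *
print(sign_off())"
```

```text
the job is handed in; nothing more can be done
None
```

The lid is shut, the locking pin sits through both eyes with its flange on the lid's eye, nothing else was touched, and I handed the job in at about 11.6 s; `sign_off()` gave no verdict.

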